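# Take the checking template out of the lever arch file

## Robot

A 6-joint arm with a two-finger parallel gripper is mounted at the origin on the work surface. World frame = base frame: x ahead of the robot, y to its left, z up, the work surface at z = 0. Lengths are in m, angles in rad, forces in N, time in s.
With the tool pointing down it reaches from about 0.35 to 0.85 m from the base axis. Payload 8.1 kg.
Tool frame: the origin (TCP) lies at the centre of the arm's flange, where the gripper is bolted on; the fingertips stand 186 mm ahead of it and the grasp point (between the pads) lies 167 mm ahead of it; z points along the fingers, y is the direction in which the jaws open and shut (so a half turn about z gives the same grasp; the last joint's range is limited). The gripper opens to 93 mm and grips with 3 to 60 N. Pads are 15 mm wide; open, the fingers measure 128 mm over their backs; the gripper's body (75 mm by 188 mm) begins 65 mm behind the grasp point.
Start: joints at [1.157, 0.13, 1.488, -0, 1.523, -0.085], TCP at [0.194, 0.568, 0.405] pointing down, gripper open.
Joint ranges: [-2.96, 2.96], [-0.89, 2.26], [0.02, 2.5], [-1.34, 4.48], [0, 2.73], [-2.66, 2.66]. Speed limits (rad/s): [2.39, 2.39, 2.79, 3.14, 3.14, 3.14].

## Interface

Orientations are given as a rotation vector (axis times angle).
In Python, from plant import robot, viewer, order gives the robot as it stands.
- The arm moves only by the tool apply_moves, never from a script. Its argument "deltas" is a list of rows, each a list of 3 entries, a list of its own where there are three numbers: the finger opening in mm, from 0 to 93, then the shift along the tool's x, y, z in mm, then the turn about the tool's z in rad. In form: [[grip, [dx, dy, dz], yaw], ...]. A call has 1 to 5 rows; each row shifts and turns the commanded pose from where the row before left it, along the tool's axes as they then stand; what a row does not reach is not made up. A row lasts 1/8 s, in which the tool goes at most 62.5 mm and 10.7 degrees, less where a joint would pass 70% of its speed; a pose out of reach is approached as far as the arm can. A call is refused whole if a number of a shift passes 62.5 or a number of a turn 0.188, either way. A call with a gripper value outside its range is refused whole. The fingers move at their own pace and stop on an object; "grip_force" is the grip in N (left out, the last holds). Time passes only in rows, so rows that do not move let the fingers close. It gives the time, the measured TCP pose, the force and the opening at its end, in the units of the state.
- robot.read_state(): the state, without advancing time (a new reading comes with each control period).
- viewer.read_camera(name): name is "scene" or "top"; returns the picture (420x560x3 uint8, blue, green, red); there is no depth.
- viewer.get_calibration(name): a dict with "fx", "fy", "cx", "cy" (pixels), "R" (3x3) and "t" (3): a world point X has camera coordinates R X + t. Camera axes: x right, y down, z forward; pixel columns grow to the right and rows downward; lengths in m; the calibration is good to about 2 mm. A picture is of the moment at which its call begins. get_calibration takes no time and is no camera call.
- order.close_job(): hands the job in, once; it reports no verdict.
The state is a dict: "t": time; "q": joint angles; "dq": joint speeds; "joint_torque": joint torques, N m; "tool_pos": TCP position; "orientation": TCP orientation; "force": force on the tool from outside, world axes, zero at the start; "wrist_torque": the same for the moment, N m; "opening": finger opening in m.
Only numpy, scipy, OpenCV 4.12 (cv2) and the standard library are available. Lean on these libraries where they do the work, as an engineer would, in place of code of your own. Each camera call takes 0.05 s, during which the arm holds its last target. There are 200 camera calls.

## Task

Get the metal checking template out of the lever arch file: lift the lever so that the rings spring open, draw the template up off the two posts and lay it flat in the middle of the surface plate without dropping it. Then press the lever down fully home so that the rings are shut over the papers again, and leave everything else on the bench where it is.

Things in the scene. Friction and masses are not known exactly. Their poses are not given: they have to be found in the camera images.
- file: A5 lever arch file lying open, fixed on the bench: three 3 mm thick grey boards along its x: back cover (x -165 to 30 mm), spine (32 to 105), front cover (107 to 300), each 236 mm wide (y +-118), top z = 3. Origin on the bench under the middle of its steel mechanism (base plate 54 x 118 mm, top z = 5). x runs from the posts to the spine, y along the row of posts, z up.
- papers_top (a point): middle of the top of the paper sheets filed on the back cover (a fixed stack; file x -148 to 0, y +-105, top z = 19 mm). The template lies on it, threaded on the posts. Axes as the file's.
- posts_mid (a point): point midway between the tips of the two fixed upright posts (steel, 5 mm thick, round tips) that stand at file x = -12, y = +-40, tops at z = 52 mm; axes as the file's.
- lever (a joint): lever angle (rad): 0 = fully home, level, along file +x over the spine; 1.15 = upper stop. Grows as the free end rises and swings back towards the posts. Over-centre spring: 2 to 3 N at lever_grip lifts it off its rest; past about 0.3 it springs up by itself to 1.15 within a second and stays. Pressing down takes up to about 9 N there, until below about 0.2 it snaps home and stays.
- arches (a joint): angle (rad) of the two ring arches, driven by the lever: about 0.07 = shut, tips on the tops of the posts; about 0.9 = open, leaning away from the posts to the spine side. 4 mm wire at y = +-40 on one shaft at file x = 21, z = 10; shut, they rise to z = 62; open, they stay at x > 15 and below z = 65.
- lever_pivot (a point): hinge axis of the lever, at file x = 17, y = 0, z = 26 mm, parallel to file y; axes as the file's.
- lever_grip (a point): point on the lever 68 mm from its hinge, midway between its cheeks; moves with it. x to its free end, y along the hinge, z out of its upper face. Steel channel 16 mm wide (y), 10 mm deep (z +-5), going 6 mm past here, then a finger tab 24 mm long, 16 mm wide, turned up to z = 15. When shut its underside is 18 mm above the spine board; both sides are free for fingers.
- template_mid (a point): centre of the checking template, on its web, half-way up: plain aluminium plate 5 mm thick, x -62 to 58, y +-75 mm from here. Two windows (x +-30, y 10 to 60 and -60 to -10) leave a 20 mm wide web along x, to be pinched with one finger down in each window; balance point within 6 mm of here. z up.
- template: the same template; 0.1 to 0.25 kg, origin 2.5 mm below point template_mid, same axes. Filing margin at +x with two 10 mm holes at x = 46, y = +-40 mm, round the posts at the start; the -x edge has a stepped profile.
- plate_mid (a point): middle of the top face of the cast-iron surface plate: square, 260 x 260 mm, fixed on the bench, top 44 mm above the bench, empty; z up, sides along x and y. A 40 mm handle sticks out of each x side, below the top.
- brush: bystander: flat bench brush with wooden handle, 190 mm long, lying between the file and the plate; loose.
- caliper: bystander: steel caliper 190 mm long, lying on the file's front cover; loose.
- hub_pattern: bystander: turned wooden hub pattern, 72 mm wide, 38 mm high; loose.
- ring_pattern: bystander: wooden ring, 104 mm wide, 22 mm high; loose.
- wax_jar: bystander: jar, 66 mm wide, 75 mm high; loose.
- mallet: bystander: mallet 240 mm long, lying; loose.
- pattern_half: bystander: wooden half pattern 110 x 60 x 42 mm; loose.
Things that resemble listed ones, but are neither listed nor needed, are in the scene too. Leave any blue look-alike of the template alone.

How it is judged:
On the way, in this order (a step that is already met when the one before it is completed fails the run):
1. the lever is up and the rings have sprung open while the template is still on the posts (value of joint lever above 1 rad and value of joint arches above 0.65 rad and z of template_mid in the frame of file below 0.045 m and horizontal distance between template_mid and posts_mid below 0.06 m), for 0.2 s.
2. the template lies flat in the middle of the surface plate, the rings still open (horizontal distance between template_mid and plate_mid below 0.035 m and angle between template_mid's own z axis and vertical below 0.05 rad and z of template_mid in the frame of plate_mid between -0.002 and 0.006 m and value of joint arches above 0.65 rad), for 0.2 s.
At the end, for the whole second after the job is handed in: The template lies still and flat (within 3 degrees) on the top of the surface plate, its centre within 35 mm of the plate's centre; the lever is fully down (under 0.06 rad) and the arches shut on the posts (under 0.12 rad) (horizontal distance between template_mid and plate_mid below 0.035 m and angle between template_mid's own z axis and vertical below 0.05 rad and z of template_mid in the frame of plate_mid between -0.002 and 0.006 m and linear speed of template below 0.02 m/s and value of joint lever below 0.06 rad and value of joint arches below 0.12 rad); the robot touches nothing.
It fails at once if the template falls freely (drops more than about 20 mm) (contact force between template and anything else below 0.05 N and linear speed of template above 0.6 m/s).
It fails at once if one of the bystanders is pushed more than 25 mm from its place (distance of any of brush, caliper, hub_pattern, ring_pattern, wax_jar, mallet, pattern_half from where it was at the start of the episode above 0.025 m).
It also fails if it takes over 69 s, if anything falls off the work surface, if the arm or the gripper's body presses on something with over 40 N, if the wrist force passes 120 N, or if a joint passes its speed limit or range.

## Working session

There is one attempt and no reset: what is moved stays moved. The work goes in short steps, Python scripts to look and compute and a tool call to move; the robot and the scene stay as the last step left them, time stands still between calls to the robot, and variables do not carry over. Pictures are saved under pics/ and viewed, about 8 in all and at most 12, crops included, and the job is handed in when it is done.

Besides the shell and the picture viewer there is one more tool, called after ">>>" in YAML: its name, and indented under it one key for each argument. apply_moves: Moves the arm, as the interface text tells. Its arguments: {"type":"object","properties":{"deltas":{"type":"array"},"grip_force":{"type":"number"}},"required":["deltas"]}

```bash
mkdir -p pics; ls
cat > h.py <<'E'
import numpy as np,cv2
from plant import robot,viewer,order
def snap(n,f):
    im=viewer.read_camera(n); cv2.imwrite('pics/'+f,im); return im
def crop(im,x0,y0,x1,y1,s,f):
    cv2.imwrite('pics/'+f,cv2.resize(im[y0:y1,x0:x1],None,fx=s,fy=s,interpolation=cv2.INTER_CUBIC))
def ray(n,uv,z):
    c=viewer.get_calibration(n);R=np.array(c['R']);t=np.array(c['t'])
    d=R.T@np.array([(uv[0]-c['cx'])/c['fx'],(uv[1]-c['cy'])/c['fy'],1]);o=-R.T@t
    return o+d*(z-o[2])/d[2]
def proj(n,X):
    c=viewer.get_calibration(n);p=np.array(c['R'])@np.array(X)+np.array(c['t'])
    return np.array([c['fx']*p[0]/p[2]+c['cx'],c['fy']*p[1]/p[2]+c['cy']])
def tri(a,b):
    A=[];B=[]
    for n,uv in (('top',a),('scene',b)):
        o=ray(n,uv,0);d=ray(n,uv,.2)-o;d/=np.linalg.norm(d);P=np.eye(3)-np.outer(d,d);A.append(P);B.append(P@o)
    return np.linalg.lstsq(np.vstack(A),np.hstack(B),rcond=None)[0]
E
python3 - <<'E'
from h import *
a=snap('top','t0.png');b=snap('scene','s0.png')
crop(a,0,0,560,420,1.42,'t0b.png');crop(b,0,0,560,420,1.42,'s0b.png')
print(robot.read_state())
for n in('top','scene'):
    c=viewer.get_calibration(n);print(n,c['fx'],-np.array(c['R']).T@np.array(c['t']))
E
```

```text
pics
{'t': 0.1, 'q': array([ 1.15659200e+00,  1.31084836e-01,  1.48917120e+00, -1.72641266e-05,
        1.52301499e+00, -8.53483013e-02]), 'dq': array([-6.43689911e-05, -2.22531838e-03, -1.78785868e-03,  1.82719329e-04,
        1.87340465e-04, -1.53199295e-03]), 'joint_torque': array([ 9.25627319e-04, -5.61339605e+01, -4.93094516e+01,  7.70291314e-02,
        2.90000334e-02, -9.94115817e-05]), 'tool_pos': array([0.19364438, 0.56767121, 0.40379212]), 'orientation': array([-5.14174639e-01, -3.09882570e+00,  2.56094532e-03]), 'force': array([ 0.16091276, -0.53012218,  0.0362222 ]), 'wrist_torque': array([ 0.01269337, -0.0200457 ,  0.00499176]), 'opening': 0.09325377028461432}
top 476.3229082321349 [ 0.26886905 -0.01319461  1.35304889]
scene 391.3152360345971 [0.82770959 0.54811526 1.13243814]
```

View pics/t0b.png

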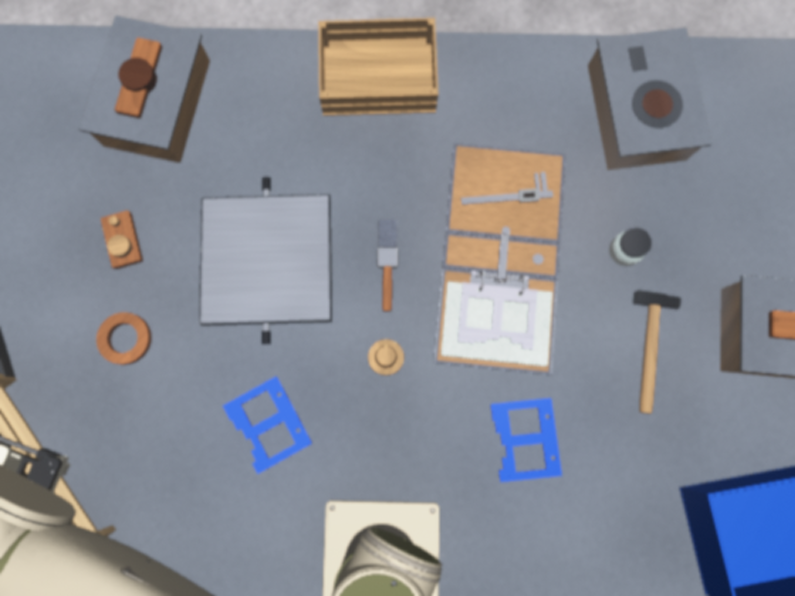

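View pics/s0b.png

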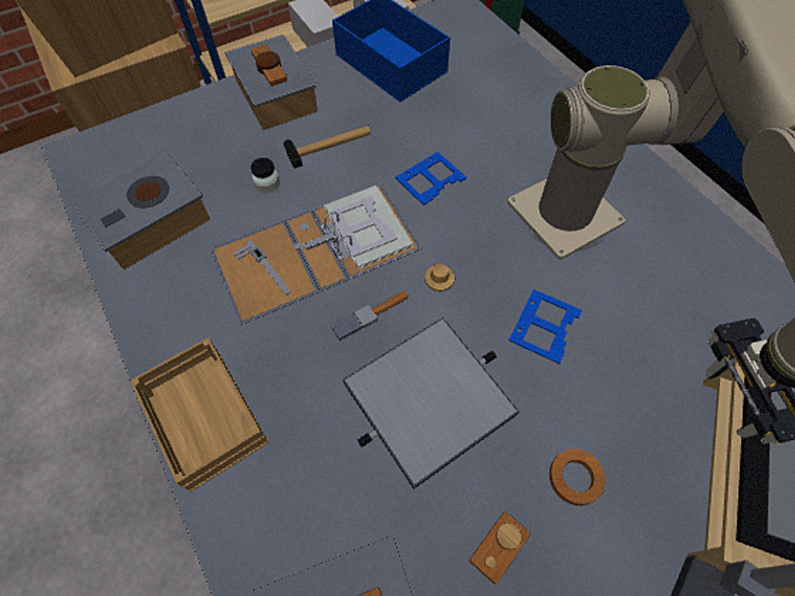

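The top view shows the file at (500,260), with the light-grey template on the papers at (497,315). The blue look-alikes are at (268,425) and (527,440), and the surface plate is at (266,260). I choose the light-grey template threaded on the posts. Next is a close crop.

Run:
```python
from h import *
a=cv2.imread('pics/t0.png');b=cv2.imread('pics/s0.png')
A=cv2.resize(a[95:270,300:405],None,fx=3.4,fy=3.4,interpolation=cv2.INTER_CUBIC)
B=cv2.resize(b[125:232,145:300],None,fx=2.7,fy=2.7,interpolation=cv2.INTER_CUBIC)
o=np.zeros((596,790,3),np.uint8);o[:A.shape[0],:A.shape[1]]=A;o[:B.shape[0],365:365+B.shape[1]]=B
print(A.shape,B.shape)
C=cv2.resize(a[130:235,135:240],None,fx=2.7,fy=2.7);C=C[:596-300];o[300:300+C.shape[0],400:400+C.shape[1]]=C
cv2.imwrite('pics/c0.png',o)
```

```text
(595, 357, 3) (289, 418, 3)
```

View pics/c0.png

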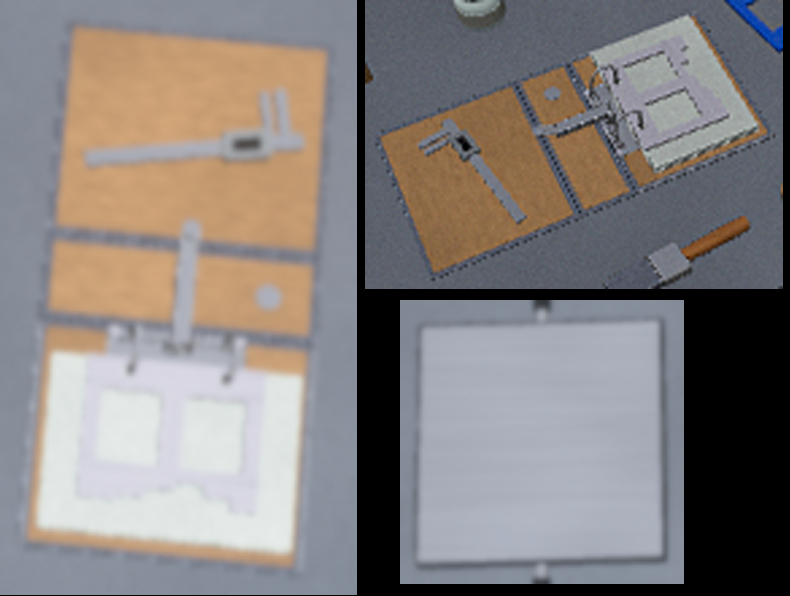

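```bash
cat > fit.py <<'E'
from h import *
from scipy.optimize import least_squares
T=lambda p:(p[0]/3.4+300,p[1]/3.4+95)
S=lambda p:((p[0]-365)/2.7+145,p[1]/2.7+125)
P=lambda p:((p[0]-400)/2.7+135,(p[1]-300)/2.7+130)
def fit(obs,x0):
    def f(v):
        c,s=np.cos(v[2]),np.sin(v[2]);r=[]
        for n,uv,X in obs:
            X=np.array(X)/1000.;w=[v[0]+c*X[0]-s*X[1],v[1]+s*X[0]+c*X[1],X[2]]
            r.extend(proj(n,w)-np.array(uv)+.0)
        return np.array(r)
    s=least_squares(f,x0);return s.x,np.round(s.fun.reshape(-1,2),1).tolist()
F=[('top',T((74,25)),(300,118,3)),('top',T((328,50)),(300,-118,3)),('top',T((28,540)),(-165,118,3)),('top',T((298,567)),(-165,-118,3)),
('scene',S((380,132)),(300,-118,3)),('scene',S((435,272)),(300,118,3)),('scene',S((768,135)),(-165,118,3))]
print('file',*fit(F,[.5,-.3,0]))
print('top only',*fit(F[:4],[.5,-.3,0]))
W=[((98,390),(30,60)),((158,392),(30,10)),((158,468),(-30,10)),((95,464),(-30,60)),((183,398),(30,-10)),((245,400),(30,-60)),((242,472),(-30,-60)),((180,470),(-30,-10))]
print('tmpl',*fit([('top',T(a),(*b,24)) for a,b in W],[.4,-.3,0]))
Q=[((418,323),(130,130)),((661,319),(130,-130)),((665,557),(-130,-130)),((417,562),(-130,130))]
print('plate',*fit([('top',P(a),(*b,44)) for a,b in Q],[.5,.2,0]))
v=fit(F,[.5,-.3,0])[0];c,s=np.cos(v[2]),np.sin(v[2])
for X in ((85,0,26),(-58,0,19),(17,0,26)):
    w=[v[0]+(c*X[0]-s*X[1])/1e3,v[1]+(s*X[0]+c*X[1])/1e3];print(X,w)
E
python3 fit.py
```

```text
file [ 0.53180986 -0.22842971 -0.07935242] [[-1.9, -1.4], [2.3, -1.3], [-2.4, 1.9], [1.5, 2.4], [-2.7, -0.3], [-1.6, 1.3], [2.1, -1.3]]
top only [ 0.53328887 -0.22891079 -0.07758811] [[-1.9, -1.9], [2.3, -1.8], [-2.1, 1.4], [1.8, 1.8]]
tmpl [ 0.47277529 -0.21973388 -0.04006949] [[0.3, 0.5], [0.3, 1.0], [-0.5, -0.4], [0.3, -0.3], [0.1, -0.4], [-0.5, 0.1], [-0.2, -0.0], [0.2, -0.5]]
plate [0.57596214 0.24228435 0.04957706] [[0.0, -0.3], [0.8, -1.3], [0.5, 0.4], [-1.3, 1.1]]
(85, 0, 26) [np.float64(0.6165423880642241), np.float64(-0.2351675869094163)]
(-58, 0, 19) [np.float64(0.47399237358680246), np.float64(-0.22383209519150352)]
(17, 0, 26) [np.float64(0.5487563671938418), np.float64(-0.2297772831554438)]
```

The crop shows the lever from (183,340) to (190,230), its tab at the far end, and the template windows centred at (128,428) and (212,435). The fits agree with the expected geometry: the template centre is within 4 mm of the position the posts imply. I'll turn the tool to the file's axes, then move over.

```bash
cat >> h.py <<'E'
from scipy.spatial.transform import Rotation as Ro
def togo(g,yaw=None):
    "grasp-point target (world) -> remaining shift in tool axes, mm; yaw = heading of tool y minus 90deg"
    s=robot.read_state();R=Ro.from_rotvec(s['orientation']).as_matrix()
    gp=np.array(s['tool_pos'])+R[:,2]*.167
    print('t',round(s['t'],2),'gp',gp.round(4),'F',np.round(s['force'],1),'open',round(s['opening']*1e3,1),'tilt',round(float(np.arccos(-R[2,2])),4))
    y=np.arctan2(R[1,1],R[0,1])-np.pi/2
    print('shift',(R.T@(np.array(g)-gp)*1e3).round(1),'yaw now',round(y,4),'turn',None if yaw is None else round(-(yaw-y),3))
E
python3 -c "
from h import *
togo((.6165,-.235,.12),-.079)"
```

```text
t 0.1 gp [0.1935 0.5674 0.2368] F [ 0.2 -0.5  0. ] open 93.3 tilt 0.0017
shift [-659.5 -622.6  117.8] yaw now -0.3289 turn -0.25
```

>>> apply_moves:
  deltas:
    - [60,[0,0,0],-0.125]
    - [60,[0,0,0],-0.125]

```text
t: 0.35
tool_pos: [0.1937, 0.5677, 0.4041]
orientation: [-0.117, -3.139, 0.002]
force: [0.1, -0.1, 0.5]
opening: 0.0774
```

```bash
python3 -c "
from h import *
togo((.6165,-.235,.12),-.079)"
```

```text
t 0.35 gp [0.1936 0.5676 0.2371] F [ 0.1 -0.1  0.5] open 77.4 tilt 0.0011
shift [-481.7 -768.6  117.7] yaw now -0.0747 turn 0.004
```

>>> apply_moves:
  deltas:
    - [60,[-32,-51,0],0]
    - [60,[-32,-51,0],0]
    - [60,[-32,-51,0],0]
    - [60,[-32,-51,0],0]
    - [60,[-32,-51,0],0]

```text
t: 0.98
tool_pos: [0.3335, 0.2993, 0.4044]
orientation: [-0.123, -3.139, 0.0]
force: [1.3, -0.6, 0.7]
opening: 0.0602
```

>>> apply_moves:
  deltas:
    - [60,[-32,-51,0],0]
    - [60,[-32,-51,0],0]
    - [60,[-32,-51,0],0]
    - [60,[-32,-51,0],0]
    - [60,[-32,-51,0],0]

```text
t: 1.6
tool_pos: [0.473, 0.0323, 0.4046]
orientation: [0.124, 3.139, 0.0]
force: [1.6, 1.0, 1.0]
opening: 0.0601
```

```bash
python3 -c "
from h import *
togo((.6165,-.235,.12),-.079)"
```

```text
t 1.6 gp [0.473  0.0323 0.2376] F [1.6 1.  1. ] open 60.1 tilt 0.0002
shift [-164.1 -255.2  117.5] yaw now -0.079 turn 0.0
```

>>> apply_moves:
  deltas:
    - [60,[-33,-51,5],0]
    - [60,[-33,-51,10],0]
    - [60,[-33,-51,20],0]
    - [60,[-33,-51,25],0]
    - [60,[-32,-51,25],0]

```text
t: 2.22
tool_pos: [0.6134, -0.2286, 0.3212]
orientation: [-0.124, -3.139, -0.0]
force: [0.3, 0.7, 0.1]
opening: 0.0599
```

Run:
```python
from h import *
togo((.6165,-.235,.12),-.079)
a=snap('top','t1.png');b=snap('scene','s1.png')
A=cv2.resize(a[95:270,300:405],None,fx=3.4,fy=3.4,interpolation=cv2.INTER_CUBIC)
B=cv2.resize(b[85:225,165:310],None,fx=2.9,fy=2.9,interpolation=cv2.INTER_CUBIC)
o=np.zeros((596,790,3),np.uint8);o[:A.shape[0],:A.shape[1]]=A;o[:B.shape[0],365:365+B.shape[1]]=B
cv2.imwrite('pics/c1.png',o)
```

```text
t 2.23 gp [ 0.6133 -0.2286  0.1542] F [0.3 0.7 0.1] open 59.9 tilt 0.0004
shift [-3.7 -6.2 34.2] yaw now -0.079 turn 0.0
```

View pics/c1.png

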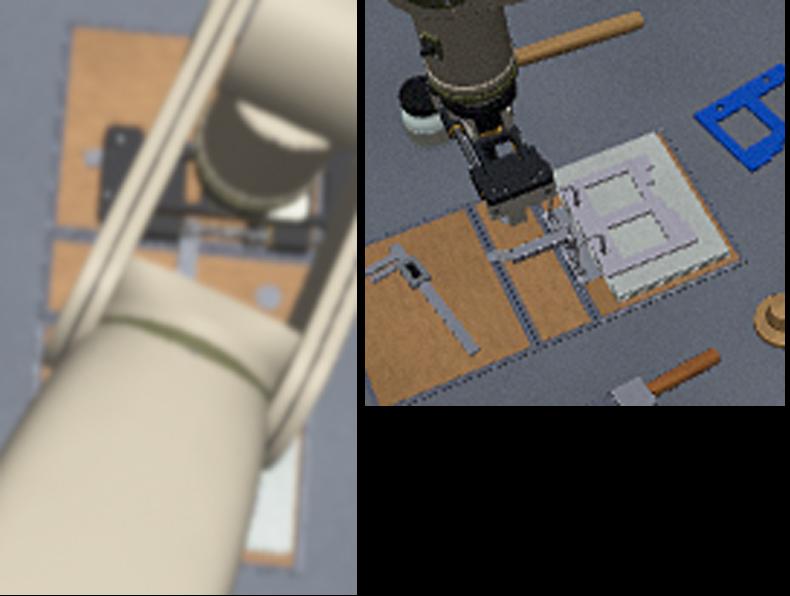

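Run:
```python
from h import *
T=lambda p:(p[0]/3.4+300,p[1]/3.4+95)
for p,z in (((190,222),.046),((189,245),.031),((184,335),.031)): print(ray('top',T(p),z))
togo((.6165,-.235,.030),-.079)
```

```text
[ 0.64647044 -0.23381171  0.046     ]
[ 0.63079206 -0.23538067  0.031     ]
[ 0.55338162 -0.23075206  0.031     ]
t 2.33 gp [ 0.6107 -0.2306  0.1477] F [-2.3  1.3 -0.3] open 59.8 tilt 0.0097
shift [ -7.3  -4.1 117.7] yaw now -0.0828 turn -0.004
```

>>> apply_moves:
  deltas:
    - [60,[0,0,20],0]
    - [60,[0,0,0],0]
    - [60,[0,0,0],0]

```text
t: 2.7
tool_pos: [0.6128, -0.2257, 0.3036]
orientation: [0.121, 3.138, -0.001]
force: [0.3, -0.4, 0.5]
opening: 0.06
```

```bash
python3 -c "
from h import *
togo((.6165,-.235,.030),-.079)"
```

```text
t 2.7 gp [ 0.613  -0.2257  0.1366] F [ 0.3 -0.4  0.5] open 60.0 tilt 0.0014
shift [ -4.   -8.9 106.7] yaw now -0.0774 turn 0.002
```

>>> apply_moves:
  deltas:
    - [60,[-4,-9,30],0]
    - [60,[0,0,30],0]
    - [60,[0,0,25],0]
    - [60,[0,0,12],0]
    - [60,[0,0,5],0]

```text
t: 3.32
tool_pos: [0.6163, -0.2357, 0.2011]
orientation: [0.123, 3.138, -0.001]
force: [-1.0, -0.3, 0.3]
opening: 0.0599
```

>>> apply_moves:
  deltas:
    - [60,[0,0,0],0]

```text
t: 3.45
tool_pos: [0.6165, -0.2361, 0.2015]
orientation: [0.123, 3.138, -0.001]
force: [0.8, 0.2, -0.6]
opening: 0.06
```

```bash
python3 -c "
from h import *
togo((.6165,-.235,.030),-.079)"
```

```text
t 3.45 gp [ 0.6167 -0.2362  0.0345] F [ 0.8  0.2 -0.6] open 60.0 tilt 0.0014
shift [0.3 1.2 4.5] yaw now -0.0784 turn 0.001
```

Lower 4 mm more, then close on the lever.

>>> apply_moves:
  deltas:
    - [12,[0,1,4],0]
    - [12,[0,0,0],0]
    - [12,[0,0,0],0]
    - [12,[0,0,0],0]
    - [12,[0,0,0],0]
  grip_force: 10

```text
t: 4.08
tool_pos: [0.6164, -0.2336, 0.1964]
orientation: [-0.124, -3.139, -0.006]
force: [1.1, 10.0, 5.6]
opening: 0.0157
```

Gripped at 15.7 mm, which matches the 16 mm lever. Now I lift along the arc.

>>> apply_moves:
  deltas:
    - [12,[0,0,-7],0]
    - [12,[1,0,-7],0]
    - [12,[2,0,-7],0]
    - [12,[2,0,-7],0]
    - [12,[2,0,-4],0]

```text
t: 4.7
tool_pos: [0.6089, -0.2329, 0.228]
orientation: [-0.123, -3.138, -0.005]
force: [-1.1, 8.2, 2.0]
opening: 0.0163
```

```bash
python3 -c "
from h import *
togo((.6165,-.235,.030),-.079)"
```

```text
t 4.7 gp [ 0.6087 -0.2323  0.061 ] F [-1.1  8.2  2. ] open 16.3 tilt 0.0037
shift [-8.1 -2.1 31. ] yaw now -0.0781 turn 0.001
```

>>> apply_moves:
  deltas:
    - [60,[0,0,-5],0]
    - [60,[-15,0,-40],0]
    - [60,[-20,0,-55],0]
    - [60,[-10,0,-55],0]
    - [60,[0,0,0],0]

```text
t: 5.32
tool_pos: [0.6558, -0.2389, 0.3913]
orientation: [0.123, 3.128, -0.008]
force: [0.5, -1.0, 0.2]
opening: 0.0585
```

>>> apply_moves:
  deltas:
    - [60,[0,0,0],0]
    - [60,[0,0,0],0]
    - [60,[0,0,0],0]

```text
t: 5.7
tool_pos: [0.6536, -0.238, 0.3814]
orientation: [-0.124, -3.136, -0.002]
force: [-0.4, -0.7, -0.4]
opening: 0.0602
```

Run:
```python
from h import *
togo((.474,-.222,.18),-.06)
b=snap('scene','s2.png')
crop(b,165,65,325,225,3.7,'c2.png')
```

```text
t 5.7 gp [ 0.6531 -0.2378  0.2144] F [-0.4 -0.7 -0.4] open 60.2 tilt 0.0031
shift [179.7   1.6  35. ] yaw now -0.0789 turn -0.019
```

View pics/c2.png

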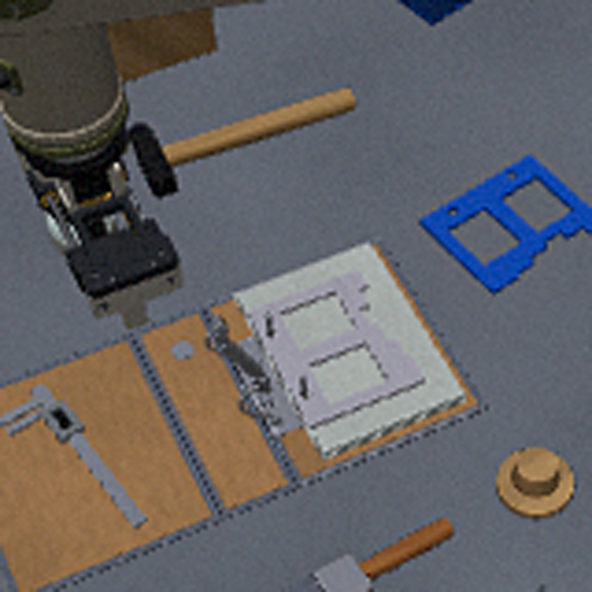

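The lever is up at (240,355), the arches are open at (215,330) and (248,405), and the template is still on its posts. Moving over the template.

>>> apply_moves:
  deltas:
    - [45,[0,0,0],-0.019]
    - [45,[55,0,0],0]
    - [45,[60,0,0],0]
    - [45,[60,0,0],0]
    - [45,[5,0,20],0]

```text
t: 6.38
tool_pos: [0.4719, -0.2273, 0.3648]
orientation: [0.095, 3.138, -0.003]
force: [0.5, -0.3, 0.3]
opening: 0.0448
```

>>> apply_moves:
  deltas:
    - [45,[0,0,50],0]
    - [45,[0,0,20],0]
    - [45,[0,0,0],0]
    - [45,[0,0,0],0]

```text
t: 6.88
tool_pos: [0.4751, -0.2276, 0.2944]
orientation: [0.093, 3.139, -0.001]
force: [-0.1, -0.9, 0.5]
opening: 0.0449
```

Run:
```python
from h import *
togo((.474,-.222,.0385),-.06)
b=snap('scene','s3.png')
crop(b,185,65,345,225,3.7,'c3.png')
```

```text
t 6.88 gp [ 0.4753 -0.2277  0.1274] F [-0.1 -0.9  0.5] open 44.9 tilt 0.0013
shift [ 1.7  5.7 88.9] yaw now -0.0594 turn 0.001
```

View pics/c3.png

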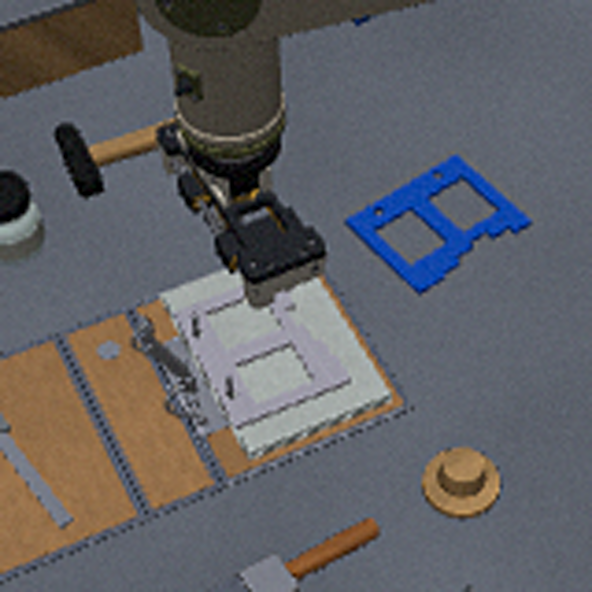

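>>> apply_moves:
  deltas:
    - [45,[2,6,30],0]
    - [45,[0,0,30],0]
    - [45,[0,0,18],0]
    - [45,[0,0,4],0]
    - [45,[0,0,0],0]

```text
t: 7.55
tool_pos: [0.4732, -0.2216, 0.2123]
orientation: [0.094, 3.139, -0.001]
force: [0.6, 0.1, -0.1]
opening: 0.0453
```

Run:
```python
from h import *
togo((.474,-.222,.0385),-.06)
b=snap('scene','s4.png')
crop(b,205,105,305,205,5.9,'c4.png')
```

```text
t 7.55 gp [ 0.4734 -0.2217  0.0453] F [ 0.6  0.1 -0.1] open 45.3 tilt 0.0011
shift [-0.7 -0.3  6.8] yaw now -0.0598 turn 0.0
```

View pics/c4.png

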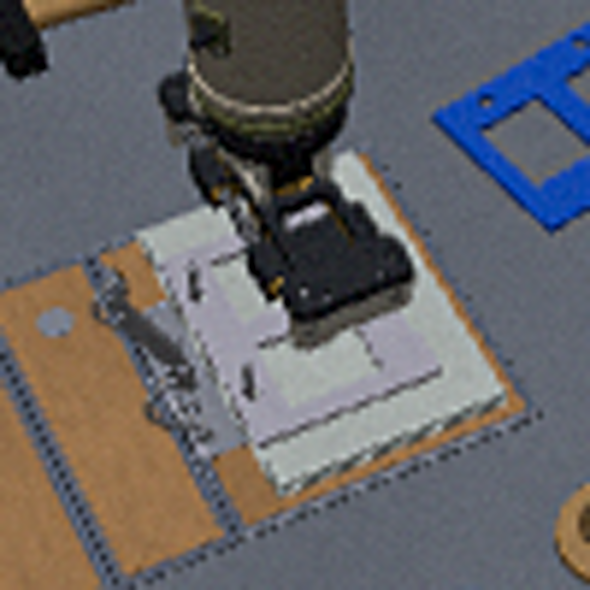

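The gripper is over the web with the near finger at (315,340), in the near window. I'll go down gently.

>>> apply_moves:
  deltas:
    - [45,[0,0,3],0]
    - [45,[0,0,2],0]
    - [45,[0,0,1],0]
    - [45,[0,0,0],0]

```text
t: 8.1
tool_pos: [0.4727, -0.2213, 0.2055]
orientation: [0.094, 3.14, -0.0]
force: [-0.2, 0.4, 0.1]
opening: 0.0449
```

>>> apply_moves:
  deltas:
    - [45,[0,0,1],0]
    - [45,[0,0,0],0]

```text
t: 8.35
tool_pos: [0.4728, -0.2213, 0.2054]
orientation: [-0.094, -3.14, -0.0]
force: [-5.2, 2.5, 10.2]
opening: 0.0451
```

Contact with the papers at TCP z 0.2054, as predicted. I'll back off about 1 mm and grip.

>>> apply_moves:
  deltas:
    - [15,[0,0,-0.9],0]
    - [15,[0,0,0],0]
    - [15,[0,0,0],0]
    - [15,[0,0,0],0]
    - [15,[0,0,0],0]
  grip_force: 40

```text
t: 8.98
tool_pos: [0.4728, -0.2213, 0.2054]
orientation: [0.094, 3.14, -0.0]
force: [0.2, 1.3, 1.8]
opening: 0.0187
```

>>> apply_moves:
  deltas:
    - [15,[0,0,-4],0]
    - [15,[0,0,-6],0]
    - [15,[0,0,0],0]

```text
t: 9.35
tool_pos: [0.4729, -0.2214, 0.2159]
orientation: [0.094, 3.139, -0.001]
force: [-0.1, 0.1, -2.5]
opening: 0.0193
```

Run:
```python
from h import *
togo((.474,-.222,.0385),-.06)
```

```text
t 9.35 gp [ 0.473  -0.2215  0.0489] F [-0.1  0.1 -2.5] open 19.3 tilt 0.0009
shift [-1.  -0.4 10.4] yaw now -0.0598 turn 0.0
```

The load is about 2.5 N, so the template is in the grip with no side force. Lifting straight up.

>>> apply_moves:
  deltas:
    - [15,[0,0,-12],0]
    - [15,[0,0,-16],0]
    - [15,[0,0,-16],0]
    - [15,[0,0,-16],0]
    - [15,[0,0,-16],0]

```text
t: 9.98
tool_pos: [0.4728, -0.2213, 0.2928]
orientation: [0.094, 3.14, -0.001]
force: [0.0, -0.4, -2.0]
opening: 0.019
```

>>> apply_moves:
  deltas:
    - [15,[0,0,-16],0]
    - [15,[0,0,-8],0]
    - [15,[0,0,0],0]

```text
t: 10.35
tool_pos: [0.4729, -0.2214, 0.3161]
orientation: [0.094, 3.139, -0.001]
force: [-0.0, 0.3, -1.3]
opening: 0.019
```

Run:
```python
from h import *
togo((.576,.2423,.15),0)
b=snap('scene','s5.png')
crop(b,185,65,345,225,3.7,'c5.png')
```

```text
t 10.35 gp [ 0.4731 -0.2215  0.1491] F [-0.   0.3 -1.3] open 19.0 tilt 0.0013
shift [-75.  469.1  -1.1] yaw now -0.0598 turn -0.06
```

View pics/c5.png

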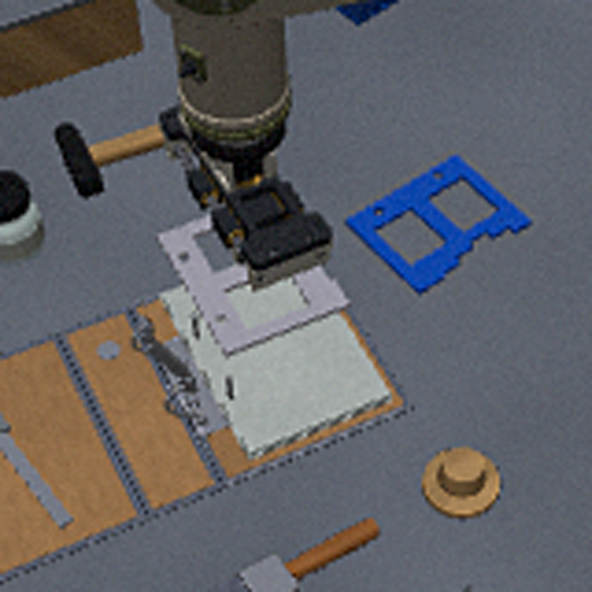

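The template (255,290) is level and clear of the posts. Moving it to the plate.

>>> apply_moves:
  deltas:
    - [15,[-2,12,0],0]
    - [15,[-4,25,0],0]
    - [15,[-6,40,0],0]
    - [15,[-7,45,0],0]
    - [15,[-8,45,0],0]

```text
t: 11.02
tool_pos: [0.5094, -0.0541, 0.3146]
orientation: [-0.094, -3.139, -0.001]
force: [1.2, -0.5, -1.2]
opening: 0.0191
```

>>> apply_moves:
  deltas:
    - [15,[-8,45,0],0]
    - [15,[-8,45,0],0]
    - [15,[-8,45,0],0]
    - [15,[-8,45,0],0]
    - [15,[-6,45,0],0]

```text
t: 11.65
tool_pos: [0.5606, 0.1684, 0.3145]
orientation: [-0.093, -3.139, 0.0]
force: [0.6, -0.7, -2.1]
opening: 0.0194
```

>>> apply_moves:
  deltas:
    - [15,[-6,35,0],0]
    - [15,[-4,22,0],0]
    - [15,[-1,10,0],0]
    - [15,[0,0,0],-0.06]
    - [15,[0,0,0],0]

```text
t: 12.28
tool_pos: [0.576, 0.2318, 0.3151]
orientation: [-0.001, -3.141, 0.001]
force: [0.1, 0.5, -1.6]
opening: 0.0192
```

Run:
```python
from h import *
togo((.576,.2423,.0640),0)
b=snap('scene','s6.png')
crop(b,205,140,405,340,2.95,'c6.png')
```

```text
t 12.28 gp [0.5759 0.2317 0.1481] F [ 0.1  0.5 -1.6] open 19.2 tilt 0.0008
shift [-0.2 10.7 84.1] yaw now -0.0008 turn -0.001
```

View pics/c6.png

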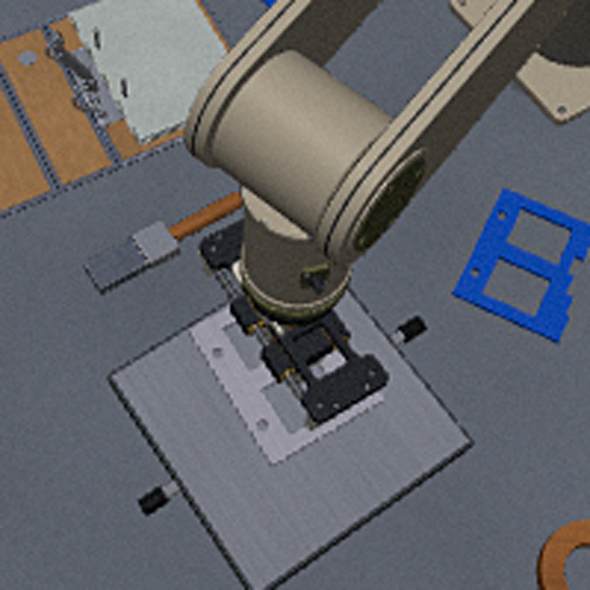

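>>> apply_moves:
  deltas:
    - [15,[0,11,15],0]
    - [15,[0,0,20],0]
    - [15,[0,0,20],0]
    - [15,[0,0,16],0]
    - [15,[0,0,7],0]

```text
t: 12.95
tool_pos: [0.5754, 0.2431, 0.2351]
orientation: [-0.0, -3.139, 0.001]
force: [-0.4, 0.5, -2.4]
opening: 0.0194
```

>>> apply_moves:
  deltas:
    - [15,[0,0,2],0]
    - [15,[0,0,2],0]
    - [15,[0,0,0],0]

```text
t: 13.32
tool_pos: [0.5763, 0.2435, 0.234]
orientation: [-0.0, 3.141, 0.001]
force: [0.0, 0.0, -1.5]
opening: 0.0191
```

>>> apply_moves:
  deltas:
    - [15,[0,0,1.5],0]
    - [15,[0,0,1],0]
    - [15,[0,0,0],0]

```text
t: 13.7
tool_pos: [0.576, 0.2434, 0.2308]
orientation: [0.0, -3.142, 0.0]
force: [-0.5, -0.1, -2.5]
opening: 0.0193
```

>>> apply_moves:
  deltas:
    - [15,[0,0,1],0]
    - [15,[0,0,0],0]

```text
t: 13.95
tool_pos: [0.5761, 0.2434, 0.2304]
orientation: [-0.0, 3.141, 0.0]
force: [-3.1, -1.7, 4.1]
opening: 0.019
```

Contact at +4 N, at the predicted height. Opening slowly.

>>> apply_moves:
  deltas:
    - [26,[0,0,0],0]
    - [32,[0,0,0],0]
    - [40,[0,0,-0.5],0]
    - [45,[0,0,0],0]
  grip_force: 10

```text
t: 14.45
tool_pos: [0.5761, 0.2431, 0.2304]
orientation: [-0.0, 3.141, -0.001]
force: [-0.3, -3.3, 4.9]
opening: 0.0438
```

>>> apply_moves:
  deltas:
    - [45,[0,0,-5],0]
    - [45,[0,0,-20],0]
    - [45,[0,0,-40],0]
    - [45,[0,0,-50],0]
    - [45,[0,0,-40],0]

```text
t: 15.08
tool_pos: [0.576, 0.2435, 0.3893]
orientation: [-0.0, 3.139, 0.002]
force: [0.3, -0.5, 0.9]
opening: 0.045
```

Run:
```python
from h import *
togo((.576,-.232,.3),-.079)
b=snap('scene','s7.png')
crop(b,205,140,405,340,2.95,'c7.png')
```

```text
t 15.07 gp [0.5765 0.2436 0.2223] F [ 0.3 -0.5  0.9] open 45.0 tilt 0.003
shift [ 4.000e-01 -4.755e+02 -7.820e+01] yaw now 0.0003 turn 0.079
```

View pics/c7.png

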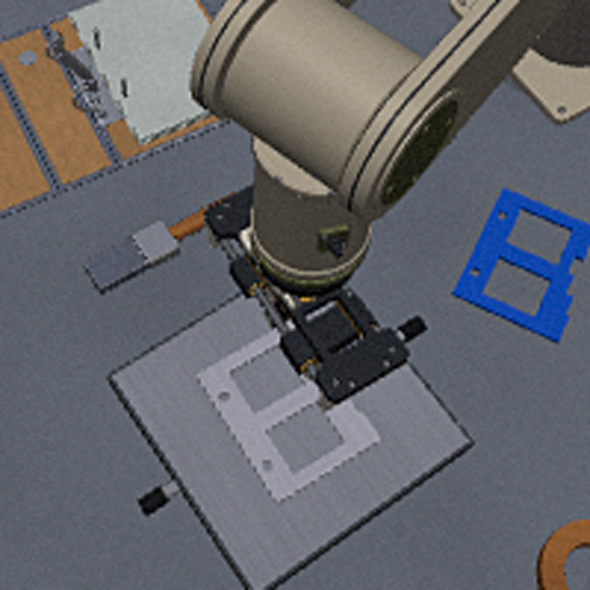

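The template lies flat on the plate, with its holes at crop (224,397) and (267,463). I'll check that numerically and work out the lever pressing path.

Run:
```python
from h import *
h=[ray('scene',(205+a/2.95,140+b/2.95),.049) for a,b in((224,397),(267,463))]
m=(h[0]+h[1])/2;d=h[1]-h[0];d/=np.linalg.norm(d);print('holes',h,'tmpl mid',m-np.array([d[1],-d[0],0])*.046)
pl=[ray('scene',(205+a/2.95,140+b/2.95),.044) for a,b in((110,378),(470,442))];print('plate mid(scene)',sum(pl)/2)
v=(.5318,-.2284,-.079);c,s=np.cos(v[2]),np.sin(v[2])
prev=None
for th in (1.3,1.15,1.0,.85,.7,.55,.4,.25,.1,0):
    X=np.array([17+58*np.cos(th)-5*np.sin(th)-7.5,26+58*np.sin(th)+5*np.cos(th)])
    print(th,X.round(1),'d(tool x,z)',None if prev is None else np.round(-(X-prev),1));prev=X
W=lambda x,y,tipz:(v[0]+(c*x-s*y)/1e3,v[1]+(s*x+c*y)/1e3,(tipz+19)/1e3)
print(W(18,1,200));togo(W(18,1,200),-.079)
```

```text
holes [array([0.62391591, 0.2053894 , 0.049     ]), array([0.62309983, 0.28302882, 0.049     ])] tmpl mid [0.57751041 0.24372562 0.049     ]
plate mid(scene) [0.57662532 0.24710373 0.044     ]
1.3 [20.2 83.2] d(tool x,z) None
1.15 [28.6 81. ] d(tool x,z) [-8.4  2.2]
1.0 [36.6 77.5] d(tool x,z) [-8.   3.5]
0.85 [44.  72.9] d(tool x,z) [-7.4  4.6]
0.7 [50.6 67.2] d(tool x,z) [-6.6  5.7]
0.55 [56.3 60.6] d(tool x,z) [-5.7  6.6]
0.4 [61.  53.2] d(tool x,z) [-4.6  7.4]
0.25 [64.5 45.2] d(tool x,z) [-3.5  8. ]
0.1 [66.7 36.8] d(tool x,z) [-2.3  8.4]
0 [67.5 31. ] d(tool x,z) [-0.8  5.8]
(np.float64(0.549822778058956), np.float64(-0.2288236402219074), 0.219)
t 15.12 gp [0.5787 0.2444 0.2289] F [1.3 1.2 5. ] open 44.7 tilt 0.011
shift [  29.2 -473.3    8. ] yaw now 0.0003 turn 0.079
```

>>> apply_moves:
  deltas:
    - [0,[0,0,0],0.079]
    - [0,[0,-40,0],0]
    - [0,[0,-55,0],0]
    - [0,[0,-55,0],0]
    - [0,[0,-55,0],0]

```text
t: 15.75
tool_pos: [0.5594, 0.0375, 0.3867]
orientation: [0.123, 3.138, 0.0]
force: [0.4, 0.4, 0.6]
opening: 0.0014
```

>>> apply_moves:
  deltas:
    - [0,[0,-55,0],0]
    - [0,[0,-55,0],0]
    - [0,[0,-55,0],0]
    - [0,[0,-50,0],0]
    - [0,[0,-30,0],0]

```text
t: 16.38
tool_pos: [0.54, -0.2076, 0.3867]
orientation: [0.127, 3.138, -0.001]
force: [0.2, 0.9, 0.3]
opening: 0.0007
```

>>> apply_moves:
  deltas:
    - [0,[0,0,0],0]
    - [0,[0,0,0],0]
    - [0,[0,0,0],0]

```text
t: 16.75
tool_pos: [0.5408, -0.2041, 0.3857]
orientation: [0.122, 3.139, 0.0]
force: [0.4, 1.4, 0.5]
opening: 0.0
```

Run:
```python
from h import *
togo((0.5498,-.2288,.219),-.079)
```

```text
t 16.75 gp [ 0.5409 -0.2041  0.2187] F [0.4 1.4 0.5] open 0.0 tilt 0.0004
shift [-10.8 -24.   -0.3] yaw now -0.0774 turn 0.002
```

Template centre is within about 4 mm of the plate centre. Now to the posts side of the raised lever, then down.

>>> apply_moves:
  deltas:
    - [0,[-9,-24,0],0]
    - [0,[0,0,30],0]
    - [0,[0,0,40],0]
    - [0,[0,0,32],0]
    - [0,[0,0,12],0]

```text
t: 17.38
tool_pos: [0.5471, -0.2284, 0.269]
orientation: [-0.121, -3.136, -0.003]
force: [-0.2, 0.1, -0.4]
opening: 0.0006
```

>>> apply_moves:
  deltas:
    - [0,[0,0,0],0]
    - [0,[0,0,0],0]

```text
t: 17.62
tool_pos: [0.5484, -0.2299, 0.2733]
orientation: [0.123, 3.137, -0.002]
force: [-1.0, -0.5, 0.1]
opening: 0.0004
```

Run:
```python
from h import *
togo((0.5520,-.2290,.1022),-.079)
b=snap('scene','s8.png')
crop(b,185,85,305,205,4.9,'c8.png')
```

```text
t 17.62 gp [ 0.5488 -0.2302  0.1063] F [-1.  -0.5  0.1] open 0.4 tilt 0.0027
shift [-3.1  1.4  4.1] yaw now -0.0784 turn 0.001
```

View pics/c8.png

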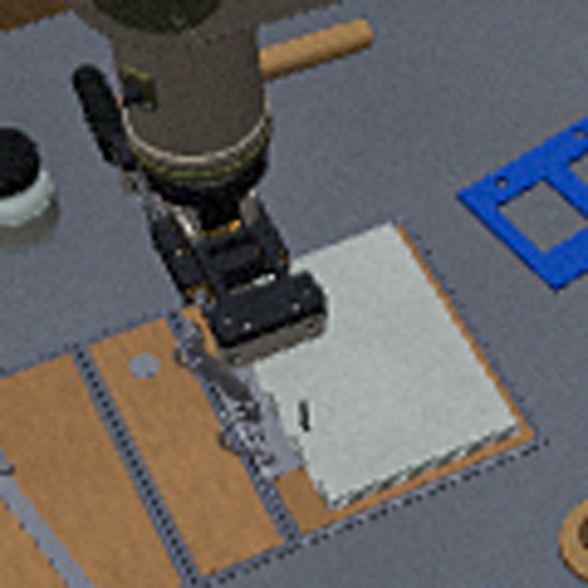

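The fingertips are behind the raised lever (230,375) and clear of it. Now I push along the arc.

>>> apply_moves:
  deltas:
    - [0,[-5,1,3],0]
    - [0,[-7,0,3],0]
    - [0,[-5,0,2],0]
    - [0,[-5,0,3],0]

```text
t: 18.18
tool_pos: [0.5703, -0.2308, 0.2611]
orientation: [0.124, 3.139, -0.001]
force: [-3.8, 0.8, 8.0]
opening: 0.0005
```

Run:
```python
from h import *
v=(.5318,-.2284,-.079);c,s=np.cos(v[2]),np.sin(v[2])
W=lambda x,y,tipz:(v[0]+(c*x-s*y)/1e3,v[1]+(s*x+c*y)/1e3,(tipz+19)/1e3)
togo(W(44,1,72.9),-.079)
```

```text
t 18.18 gp [ 0.5703 -0.2308  0.0941] F [-3.8  0.8  8. ] open 0.5 tilt 0.0004
shift [-5.4  0.4  2.2] yaw now -0.0787 turn 0.0
```

Contact with about 9 N, as expected. Continuing.

>>> apply_moves:
  deltas:
    - [0,[-5,0,3],0]
    - [0,[-6.5,0,6],0]
    - [0,[-6,0,7],0]
    - [0,[-4.5,0,7.5],0]
    - [0,[-3.5,0,8],0]

```text
t: 18.8
tool_pos: [0.5959, -0.2328, 0.2291]
orientation: [0.124, 3.138, -0.001]
force: [-0.8, -0.1, 2.1]
opening: 0.0005
```

Run:
```python
from h import *
v=(.5318,-.2284,-.079);c,s=np.cos(v[2]),np.sin(v[2])
W=lambda x,y,tipz:(v[0]+(c*x-s*y)/1e3,v[1]+(s*x+c*y)/1e3,(tipz+19)/1e3)
togo(W(67.5,1,31),-.079)
```

```text
t 18.8 gp [ 0.5961 -0.2329  0.0621] F [-0.8 -0.1  2.1] open 0.5 tilt 0.0013
shift [-3.   0.4 12.1] yaw now -0.0787 turn 0.0
```

>>> apply_moves:
  deltas:
    - [0,[-1.5,0,6],0]
    - [0,[-1,0,5],0]
    - [0,[0,0,1.5],0]
    - [0,[0,0,0],0]

```text
t: 19.3
tool_pos: [0.5974, -0.2327, 0.2173]
orientation: [-0.124, -3.138, -0.001]
force: [-7.1, 2.9, 10.8]
opening: 0.0006
```

>>> apply_moves:
  deltas:
    - [0,[0,0,1],0]
    - [0,[0,0,0],0]

```text
t: 19.55
tool_pos: [0.5974, -0.2327, 0.2172]
orientation: [-0.124, -3.138, -0.0]
force: [-11.0, 3.6, 18.2]
opening: 0.0009
```

The tip is at z = 31.2 mm against a hard stop at 18 N, so the lever is home. Retreating up and looking.

>>> apply_moves:
  deltas:
    - [0,[0,0,-10],0]
    - [0,[0,0,-40],0]
    - [0,[0,0,-60],0]
    - [0,[0,50,-30],0]
    - [0,[0,60,0],0]

```text
t: 20.18
tool_pos: [0.6072, -0.1233, 0.3598]
orientation: [0.127, 3.132, -0.003]
force: [1.3, 1.5, -1.0]
opening: 0.0007
```

>>> apply_moves:
  deltas:
    - [0,[30,50,0],0]
    - [0,[30,50,0],0]
    - [0,[0,20,0],0]
    - [0,[0,0,0],0]

```text
t: 20.68
tool_pos: [0.5562, 0.0022, 0.3557]
orientation: [0.12, 3.138, -0.0]
force: [-0.5, -0.2, 0.4]
opening: 0.0006
```

Run:
```python
from h import *
togo((0,0,0))
b=snap('scene','s9.png')
crop(b,130,60,390,350,2.05,'c9.png')
C=cv2.resize(b[130:230,205:290],None,fx=3,fy=3,interpolation=cv2.INTER_CUBIC)
B=cv2.imread('pics/c9.png');o=np.zeros((595,790,3),np.uint8);o[:B.shape[0],:B.shape[1]]=B[:595]
o[:C.shape[0],535:535+C.shape[1]]=C
cv2.imwrite('pics/d9.png',o)
```

```text
t 20.68 gp [0.5564 0.0022 0.1887] F [-0.5 -0.2  0.4] open 0.6 tilt 0.001
shift [554.7 -44.7 188.1] yaw now -0.0766 turn None
```

View pics/d9.png

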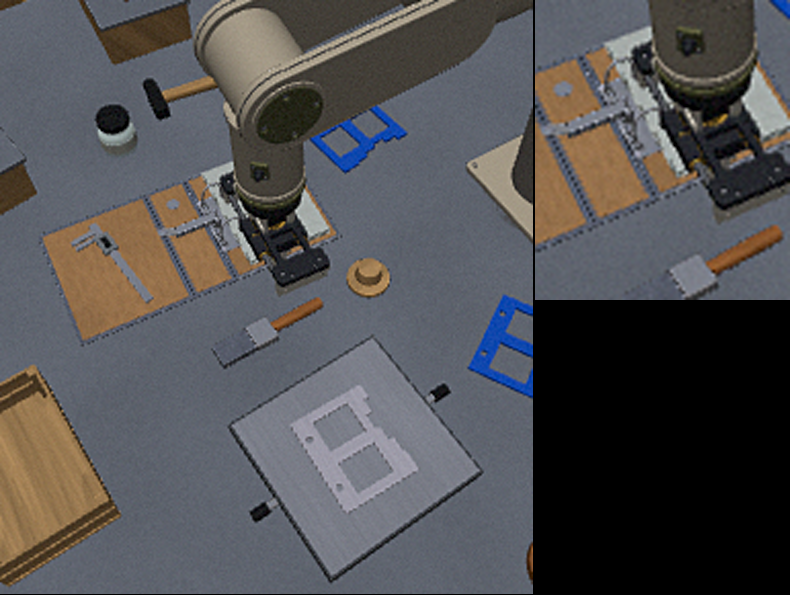

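The lever is level over the spine at (190,228), the template is flat in the middle of the plate, and the bystanders look unmoved. I'll make one numeric comparison with the start picture and then hand in.

Run:
```python
from h import *
a=cv2.imread('pics/s0.png',0);b=cv2.imread('pics/s9.png',0)
for n,(x,y,w,h) in dict(lever=(205,164,28,14),caliper=(165,165,45,45),brush=(232,203,60,38),hub=(297,183,28,25)).items():
    r=cv2.matchTemplate(b[y-8:y+h+8,x-8:x+w+8],a[y:y+h,x:x+w],cv2.TM_CCOEFF_NORMED);_,m,_,l=cv2.minMaxLoc(r);print(n,round(m,3),'shift px',l[0]-8,l[1]-8)
```

```text
lever 0.984 shift px 0 0
caliper 0.965 shift px 0 0
brush 0.966 shift px 0 0
hub 0.988 shift px 0 0
```

```bash
python3 -c "
from h import *
print(order.close_job(), robot.read_state()['t'])"
```

```text
the job is handed in; nothing more can be done
the job is handed in; nothing more can be done
```

The job is handed in at about 21 s of the 69 s allowed. I lifted the lever until the rings sprang open and drew the template straight up off the posts. I then laid it flat on the surface plate, and pressed the lever down to a hard stop: 18 N, fingertip at z = 31 mm, its home height.

- **Template:** its centre measured about 4 mm from the plate centre, and it lies flat in the last picture.
- **Lever:** it shows zero pixel shift against the start picture. The lever and arch angles were judged from pictures and contact heights only. The arm partly hid the rings in the last picture, so I did not see the tips on the posts directly.
- **Bystanders:** the caliper, brush and hub pattern show zero pixel shift. The jar, mallet, ring pattern and half pattern were not measured, but the arm did not touch them.
- **Robot:** it was clear of everything at hand-in.

No check failed. The only disagreement was small: the two cameras put the plate centre about 5 mm apart, well inside the 35 mm tolerance.

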